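# Purge adapter sleeves on the pedal-pumped stand

### The job

Purge the adapter sleeves: tip the stand's splash shield open, put every aluminium sleeve lying on the bench over the stand's upright mandrel, any order, and tip the shield closed over them. With the shield closed, give the pump pedal two strokes right down to its stop, letting it come right up after each, and then tip the shield fully open again, leaving the sleeves on the mandrel to air. Never push the pedal down while the shield is not closed, and leave the other things on the bench where they are.

Things in the scene. Friction and masses are not known exactly. Their poses are not given: they have to be found in the camera images.
- stand: Fixed purge stand, left or right on the bench, turned up to 0.25 rad: white base, x -75 to 75, y -60 to 130 mm, 35 mm tall; origin on the bench under the mandrel axis, z up. Steel mandrel: upright shaft, 30 mm diameter, from 35 to 145 mm height, top 10 mm tapering to 18 mm. The shield hinges on the +y side between two posts (at x = -66 and 66, y = 80 mm, 110 mm tall).
- mandrel_base (a point): Where the mandrel meets the stand's deck, 35 mm above the bench, on the mandrel axis.
- shield (a joint): Angle (rad) of the light-blue shield: 0 = closed (start), leaning 0.7 rad from upright over the mandrel; 0.7 = upright; 1.4 = open, leaning 0.7 rad away from it (to the stand's +y). An over-centre spring (0.35 N m at the stops, about 3 N at the free edge) drives it from upright to the nearer stop: pushed past upright it snaps over. A level push slides down its face as the edge rises.
- shield_hinge (a point): Middle of the shield's hinge line, which runs along the stand's x; at x = 0, y = 80 mm, height 100 mm in the stand's frame.
- shield_edge (a point): Middle of the shield's free edge, a grey 12 mm bar, 130 mm from the hinge; the shield is a flat panel 118 mm wide (along the stand's x), 5 mm thick.
- pump: Fixed pedal pump on the other side of the bench, turned up to 0.4 rad: grey base plate 200 mm (x) x 100 mm (y) x 15 mm; origin under its centre, z up. An aluminium pedal plate, 170 x 76 mm, is hinged at the +x end (line 80 mm from the origin, 50 mm high) and slopes up to its free end at -x.
- pedal (a joint): Pedal angle (rad): 0 = up (rest), 0.32 = down at its stop. A spring returns it; at the pad it takes about 3 N to start and 9 N at the stop.
- pedal_pad (a point): Middle of the black rubber tread near the pedal's free end, on its top surface (about 102 mm high at rest, 60 mm at the stop), 135 mm from the hinge; the tread is 75 x 70 mm and moves with the pedal.
- pedal_hinge (a point): Middle of the pedal's hinge line, 50 mm above the bench, running along the pump's y.
- sleeve1: Loose aluminium adapter sleeve (plain ring), 62 mm outside diameter, 36 mm bore, 20 mm tall; origin at the centre of its underside, z along its axis. It may be absent (then its pose is None).
- sleeve1_mid (a point): Centre of sleeve1, half its height (10 mm) above its underside.
- sleeve2: Loose aluminium adapter sleeve (plain ring), 62 mm outside diameter, 36 mm bore, 23 mm tall; origin at the centre of its underside, z along its axis. It may be absent (then its pose is None).
- sleeve2_mid (a point): Centre of sleeve2, half its height (11.5 mm) above its underside.
- sleeve3: Loose aluminium adapter sleeve (plain ring), 62 mm outside diameter, 36 mm bore, 26 mm tall; origin at the centre of its underside, z along its axis. It may be absent (then its pose is None).
- sleeve3_mid (a point): Centre of sleeve3, half its height (13 mm) above its underside.
- sleeve4: Loose aluminium adapter sleeve (plain ring), 62 mm outside diameter, 36 mm bore, 30 mm tall; origin at the centre of its underside, z along its axis. It may be absent (then its pose is None).
- sleeve4_mid (a point): Centre of sleeve4, half its height (15 mm) above its underside.
- tip_box: Bystander: closed pink box 65 x 45 x 42 mm with a clear lid, lying among the sleeves; origin at the centre of its underside, z up. Leave it alone.
- foam_rack: Bystander: white foam tube block 132 x 156 mm, 104 mm tall with its orange-capped tubes; origin at the centre of its underside, z up. Leave it alone.
- micro_rack: Bystander: low orange rack, 76 x 140 x 28 mm; origin at the centre of its underside, z up. Leave it alone.
- beaker: Bystander: translucent beaker, 84 mm wide, 100 mm tall; origin at the centre of its underside, z up. Leave it alone.
- reagent: Bystander: bottle 70 mm wide, 150 mm tall, blue cap; origin at the centre of its underside, z up. Leave it alone.
Not all that is in view belongs to the job. Leave any black look-alike of the sleeve4 alone. What is shaped like the sleeve2 but yellow is not meant.

How it is judged:
On the way, in this order (a step that is already met when the one before it is completed fails the run):
1. the shield is tipped fully open (value of joint shield above 1.3 rad), for 0.2 s.
2. with the shield open, every sleeve is down on the mandrel (value of joint shield above 1.3 rad and horizontal distance between each of sleeve1_mid, sleeve2_mid, sleeve3_mid, sleeve4_mid and mandrel_base below 0.007 m and z of each of sleeve1_mid, sleeve2_mid, sleeve3_mid, sleeve4_mid in the frame of mandrel_base below 0.095 m and angle between the z axis of each of sleeve1, sleeve2, sleeve3, sleeve4 and the z axis of stand, either way round below 0.12 rad and linear speed of each of sleeve1, sleeve2, sleeve3, sleeve4 below 0.03 m/s), for 0.3 s.
3. the shield is tipped closed over the sleeves (value of joint shield below 0.1 rad and horizontal distance between each of sleeve1_mid, sleeve2_mid, sleeve3_mid, sleeve4_mid and mandrel_base below 0.007 m and z of each of sleeve1_mid, sleeve2_mid, sleeve3_mid, sleeve4_mid in the frame of mandrel_base below 0.095 m and angle between the z axis of each of sleeve1, sleeve2, sleeve3, sleeve4 and the z axis of stand, either way round below 0.12 rad and linear speed of each of sleeve1, sleeve2, sleeve3, sleeve4 below 0.03 m/s), for 0.2 s.
4. first stroke: pedal down at its stop, shield closed (value of joint pedal above 0.29 rad and value of joint shield below 0.1 rad), for 0.1 s.
5. the pedal is right up again, shield closed (value of joint pedal below 0.04 rad and value of joint shield below 0.1 rad), for 0.1 s.
6. second stroke: pedal down at its stop, shield closed (all of step 4), for 0.1 s.
7. the pedal is right up again, shield closed (all of step 5), for 0.1 s.
8. the shield is tipped fully open again (value of joint shield above 1.3 rad), for 0.2 s.
At the end, for the whole second after the job is handed in: The shield is open at its stop (angle above 1.3 rad), the pedal is up (below 0.04 rad), and every sleeve present is at rest around the mandrel, level within 0.12 rad and down on the deck or on the sleeve below (its middle within 7 mm of the mandrel axis and less than 95 mm above the deck) (all of step 2 and value of joint pedal below 0.04 rad); the robot touches nothing.
It fails at once if the pedal is pushed down (past 0.15 rad) while the shield is not closed (value of joint pedal above 0.15 rad and value of joint shield above 0.2 rad).
It fails at once if another thing on the bench is moved more than 50 mm or tipped over (distance of any of tip_box, foam_rack, micro_rack, beaker, reagent from where it was at the start of the episode above 0.05 m or angle between any of tip_box, foam_rack, micro_rack, beaker, reagent's own z axis and vertical above 0.6 rad).
Of sleeve1, sleeve2, sleeve3, sleeve4 only 3 to 4 are there at a start; the rules pass over those that are not, and their reading is None.
At some moment in a run one of sleeve1, sleeve2, sleeve3, sleeve4 may be knocked a few centimetres aside while the robot is not near it.
Once in a run the grip may slacken for a moment while it holds something.
It also fails if it takes over 208 s, if anything falls off the work surface, if the arm or the gripper's body presses on something with over 40 N, if the wrist force passes 120 N, or if a joint passes its speed limit or range.

### The arm

A 6-joint arm with a two-finger parallel gripper is mounted at the origin on the work surface. World frame = base frame: x ahead of the robot, y to its left, z up, the work surface at z = 0. Lengths are in m, angles in rad, forces in N, time in s.
With the tool pointing down it reaches from about 0.275 to 0.825 m from the base axis. Payload 4.9 kg.
Tool frame: the origin (TCP) lies midway between the tips of the shut fingers; the grasp point (between the pads) lies 19 mm behind it (grip_point_offset is the distance from the TCP to the grasp point, in m); z points along the fingers, x is the direction in which the jaws open and shut, and the axes are right-handed (so a half turn about z gives the same grasp; the last joint's range is limited). The gripper opens to 85 mm and grips with 20 to 120 N. Pads are 22 mm wide; open, the fingers measure 114 mm over their backs; the gripper's body (76 mm by 85 mm) begins 54 mm behind the grasp point. The pads swing forward as they close: fully open they stand 13 mm farther back than shut.
Start: joints at [-1.352, 0.326, -0.193, 1.052, 0, 1.437], TCP at [0.19, -0.516, 0.231] pointing down, gripper open.
Joint ranges: [-2.65, 2.65], [-0.97, 1.79], [-1.3, 1.35], [-1.93, 2.1], [-1.47, 1.37], [-3.14, 3.14]. Speed limits (rad/s): [2.57, 2.57, 3.14, 3.14, 3.14, 3.14].

### API

Orientations are given as a rotation vector (axis times angle).
In Python, from cell import * gives the robot as it stands. Calls block until the motion is done:
- movep(position, orientation): joint-space move of the TCP to a pose.
- move_l(position, velocity=0.15, rot=None, until_force=None): straight line of the TCP; rot=None keeps the orientation; velocity is the mean speed in m/s. With until_force (N) it stops when the force on the tool has changed by that much, and returns True; else False.
- set_joints(angles): joint-space move.
- let_go() and grab(newtons=None): open the fingers fully, or close them until they stop; newtons is the grip in N (None keeps the last).
- sleep(seconds).
- ik(position, orientation): joint angles nearest the present ones, or None.
- get_state(): the state.
- grab_frame(name): name is "side" or "top"; returns a dict with "img" (384x512x3 uint8, red, green, blue), "fx", "fy", "cx", "cy" (pixels), "cam_to_world" (4x4, takes a point from camera to world coordinates). Camera axes: x right, y down, z forward; pixel columns grow to the right and rows downward; lengths in m; the calibration is good to about 2 mm. A picture is of the moment at which its call begins. There is no depth.
A pose or a line that the arm cannot do raises MotionError and nothing moves.
- sign_off(): hands the job in, once; it reports no verdict.
Trained networks look in the newest picture that a camera, given by its name, has taken for a name from the list of things; names that differ only in an ending like _2 or _b are one class to them, and where a whole thing is asked for, a point or a joint stands for the part that bears it (a point fixed in the world has none). Each returns a list of dicts, best first, with "score" (0 to 1); they miss things now and then, are a little off and sometimes report something else, mostly with a low value. They report only what shows in the picture. A call takes as long as a camera call. They do not tell look-alikes from the thing itself.
- spot_in(camera, name): "centre" ([column, row] in pixels, amid what is visible of it).
- silhouettes(camera, name): "mask" (384x512 bool, what is visible of it) and "centre" ([column, row] in pixels, amid what is visible of it).
- tip_of(camera, name): "centre" ([column, row] in pixels: a listed point, or the origin of a listed thing).
The state is a dict: "clock": time; "q": joint angles; "joint_velocities": joint speeds; "tau": joint torques, N m; "position": TCP position; "eef_rot": TCP orientation; "contact_force": force on the tool from outside, world axes, zero at the start; "wrist_torque": the same for the moment, N m; "finger_gap": opening from 0.0 (shut) to 1.0 (fully open).
Only numpy, scipy, OpenCV 4.12 (cv2) and the standard library are available. Lean on these libraries where they do the work, as an engineer would, in place of code of your own. Each camera call takes 0.05 s, during which the arm holds its last target. There are 200 camera calls.

## Working session

There is one attempt and no reset: what is moved stays moved. The work goes in short steps, each a Python script; the robot and the scene stay as the last script left them, time stands still between calls to the robot, and variables do not carry over. Pictures are saved under pics/ and viewed, about 12 in all and at most 16, crops included, and the job is handed in when it is done.

```bash
ls; mkdir -p pics; python3 - <<'E'
from cell import *
import cv2
for c in ("top","side"):
    f=grab_frame(c); cv2.imwrite(f"pics/{c}0.png",cv2.resize(f["img"][:,:,::-1],(800,600),interpolation=cv2.INTER_CUBIC))
    print(c,f["fx"],f["cx"],f["cy"],f["cam_to_world"])
    for n in ["sleeve1","sleeve2","sleeve3","sleeve4","mandrel_base","shield_hinge","shield_edge","pedal_pad","pedal_hinge","tip_box","stand","pump"]:
        print(n,[(round(d["score"],2),[int(v) for v in d["centre"]]) for d in tip_of(c,n)])
print(get_state())
E
```

```text
pics
top 383.2866451541985 260.3465633444617 194.6823293644084 [[ 0.00143188 -0.99676484  0.0803604   0.52671749]
 [-0.99987337 -0.00270069 -0.01568252  0.01174008]
 [ 0.01584881 -0.08032777 -0.9966425   1.12359676]
 [ 0.          0.          0.          1.        ]]
sleeve1 [(0.75, [280, 180]), (0.74, [232, 186]), (0.61, [231, 241]), (0.51, [282, 247]), (0.51, [238, 281])]
sleeve2 [(0.75, [280, 180]), (0.74, [232, 186]), (0.61, [231, 241]), (0.51, [282, 247]), (0.51, [238, 281])]
sleeve3 [(0.75, [280, 180]), (0.74, [232, 186]), (0.61, [231, 241]), (0.51, [282, 247]), (0.51, [238, 281])]
sleeve4 [(0.75, [280, 180]), (0.74, [232, 186]), (0.61, [231, 241]), (0.51, [282, 247]), (0.51, [238, 281])]
mandrel_base [(0.73, [161, 235])]
shield_hinge [(0.78, [132, 228])]
shield_edge [(0.91, [153, 231]), (0.33, [355, 158]), (0.2, [281, 251])]
pedal_pad [(0.96, [379, 244])]
pedal_hinge [(0.69, [361, 229]), (0.6, [355, 201]), (0.55, [354, 158])]
tip_box [(0.87, [259, 218]), (0.49, [354, 160]), (0.33, [281, 247])]
stand [(0.74, [169, 229]), (0.36, [378, 244])]
pump [(0.88, [360, 230]), (0.45, [354
[... 1070 characters left out ...]
80])]
{'clock': 1.3, 'q': array([-1.35219185e+00,  3.26160513e-01, -1.92569197e-01,  1.05199590e+00,
       -2.16891475e-06,  1.43659184e+00]), 'joint_velocities': array([-5.68973005e-04, -8.04101753e-04,  5.54246182e-04,  5.73255936e-04,
       -1.25044666e-04,  6.01197566e-06]), 'tau': array([-1.00262274e-03, -4.43331921e+01,  2.62758315e+01,  1.28478554e-03,
       -1.35843857e-04,  7.99431092e-06]), 'position': array([ 0.19006052, -0.51615813,  0.23131408]), 'eef_rot': array([ 2.57676942e+00, -1.79709574e+00,  7.94819809e-05]), 'contact_force': array([ 0.98985498,  0.20109957, -0.08675176]), 'wrist_torque': array([-0.01770167,  0.00487441,  0.01658625]), 'finger_gap': 1.0051136255541737}
```

View pics/top0.png

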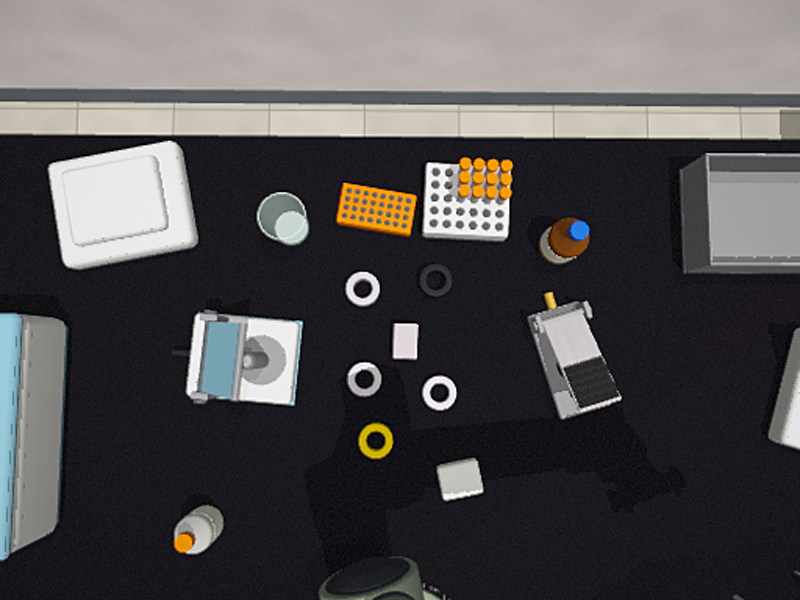

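View pics/side0.png

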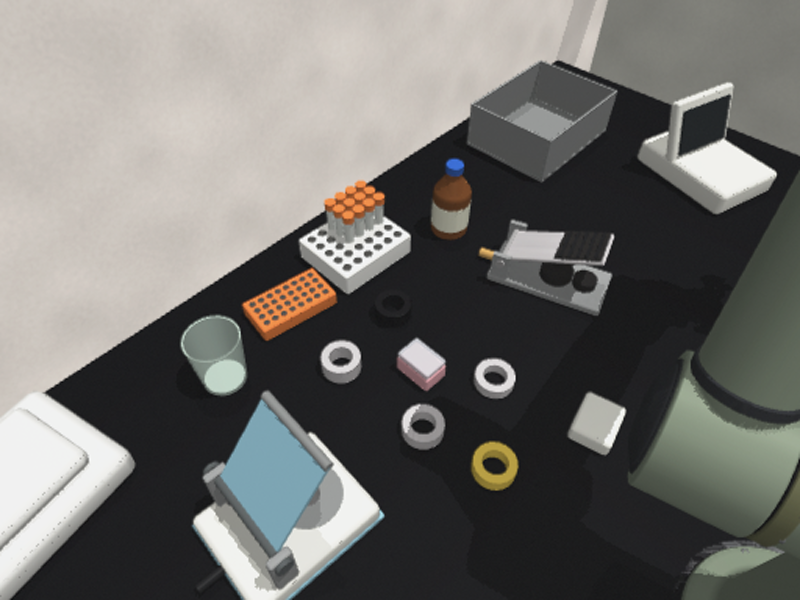

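The three aluminium sleeves, in 512-px top pixels, are at (232,185), (233,242) and (282,251). The look-alikes to reject are the black ring (279,179) and the yellow ring (240,282). The off-white cube (294,307), tip box (259,218) and mandrel ring shadow (170,230) are not sleeves. The stand is on the left with its hinge to the left, and the pump is on the right.

```bash
cat > h.py <<'E'
from cell import *
import numpy as np, cv2
from scipy.optimize import least_squares
from scipy.spatial.transform import Rotation as R
def proj(f,P):
    T=np.linalg.inv(f["cam_to_world"]); p=T[:3,:3]@np.asarray(P,float)+T[:3,3]
    return np.array([f["fx"]*p[0]/p[2]+f["cx"],f["fy"]*p[1]/p[2]+f["cy"]])
def unproj(f,uv,z):
    M=f["cam_to_world"]; d=M[:3,:3]@[(uv[0]-f["cx"])/f["fx"],(uv[1]-f["cy"])/f["fy"],1]
    return M[:3,3]+d*(z-M[2,3])/d[2]
def down(yaw):   # tool down, tool x at angle yaw in the world plane
    yaw=(yaw+np.pi/2)%np.pi-np.pi/2
    x=np.array([np.cos(yaw),np.sin(yaw),0]); z=np.array([0,0,-1.]); 
    return R.from_matrix(np.c_[x,np.cross(z,x),z]).as_rotvec()
def fit(pts,th0,side):  # pts: {name:local xyz}; pose x,y,yaw from both cameras
    obs=[]
    for c in("top","side"):
        f=grab_frame(c)
        for n,p in pts.items():
            d=tip_of(c,n)
            if d and d[0]["score"]>.5: obs.append((f,c,n,np.array(p,float),d[0]["centre"]))
    def res(v):
        r=R.from_euler("z",v[2])
        return np.concatenate([proj(f,r.apply(p)+[v[0],v[1],0])-uv for f,c,n,p,uv in obs])
    s=least_squares(res,th0,loss="soft_l1")
    e=res(s.x).reshape(-1,2)
    print(s.x.round(4)); [print(o[1],o[2],k.round(1)) for o,k in zip(obs,e)]
    return s.x
E
python3 - <<'E'
from h import *
a=.7
s=fit({"stand":[0,0,0],"mandrel_base":[0,0,.035],"shield_hinge":[0,.08,.1],"shield_edge":[0,.08-.13*np.sin(a),.1+.13*np.cos(a)]},[.45,.3,0],1)
t=np.arcsin((.102-.05)/.135)
p=fit({"pump":[0,0,0],"pedal_pad":[.08-.135*np.cos(t),0,.102],"pedal_hinge":[.08,0,.05]},[.45,-.3,.3],1)
np.savez("poses.npz",s=s,p=p)
for c in("top","side"):
    f=grab_frame(c)
    for d in silhouettes(c,"sleeve1"):
        m=d["mask"]; col=f["img"][m].mean(0).astype(int)
        # ring outline ellipse centre ~ mid height
        (u,v),wh,_=cv2.minAreaRect(np.argwhere(m)[:,::-1].astype(np.float32))
        print(c,round(d["score"],2),np.round(d["centre"],1),np.round(wh,1),m.sum(),col,unproj(f,(u,v),.013)[:2].round(4))
    for d in tip_of(c,"sleeve1"): print(" tip",np.round(d["centre"],1),unproj(f,d["centre"],0)[:2].round(4))
im=cv2.resize(grab_frame("top")["img"][165:300,215:300,::-1],None,fx=5,fy=4.4); 
for n,v in (("s",s),("p",p)): pass
cv2.imwrite("pics/crop1.png",im)
E
```

```text
[ 0.5115  0.2591 -0.1258]
top stand [ 1.1 -0.3]
top mandrel_base [ 2.8 -1.1]
top shield_hinge [0.3 0.3]
top shield_edge [-1.1  1.4]
side stand [-2.5  1.9]
side mandrel_base [0.1 1.6]
side shield_hinge [ 1.7 -1.5]
side shield_edge [-0.9 -0.3]
[ 0.5151 -0.304   0.2675]
top pump [0.1 1.6]
top pedal_pad [ 0.8 -0.7]
top pedal_hinge [-0.   3.2]
side pump [0.  0.5]
side pedal_pad [-1.2  0.5]
side pedal_hinge [-0.7 -3.2]
top 0.81 [284.7 254.6] [21. 20.] 252 [226 221 224] [ 0.4554 -0.0654]
top 0.81 [229.5 183.6] [22. 21.] 305 [196 192 195] [0.6472 0.0783]
top 0.69 [283.1 180. ] [21. 21.] 299 [43 42 45] [ 0.6609 -0.0587]
top 0.67 [236. 287.] [22. 21.] 288 [185 161   0] [0.3662 0.0505]
top 0.64 [227.4 236.5] [20. 20.] 270 [177 172 175] [0.4796 0.0727]
top 0.51 [140.1 228.9] [27.3 48.9] 1249 [125 156 168] [0.5146 0.3348]
 tip [232.2 183.9] [0.6489 0.077 ]
 tip [280.8 249.5] [ 0.4574 -0.0657]
 tip [240.1 281.4] [0.3661 0.0521]
 tip [230.2 241.5] [0.4804 0.0816]
 tip [275.7 182. ] [ 0.655  -0.0512]
 tip [362.3 228.6] [ 0.5183 -0.3051]
side 0.96 [214.  227.9] [27. 25.] 548 [161 159 159] [0.6451 0.078 ]
side 0.86 [317.2 235.3] [24. 26.] 476 [168 166 166] [ 0.4519 -0.0612]
side 0.79 [320.4 293. ] [32. 28.] 610 [155 135  58] [0.3661 0.0537]
side 0.66 [251.2 200.5] [24. 22.] 455 [28 28 29] [ 0.6607 -0.0579]
side 0.58 [264.1 275.6] [28. 27.] 530 [142 140 140] [0.4766 0.0751]
 tip [314.4 298.9] [0.37   0.0516]
 tip [317.8 241.7] [ 0.4533 -0.073 ]
 tip [216.9 236.4] [0.6429 0.0833]
 tip [267.1 275.6] [0.4823 0.0795]
 tip [252.4 200.6] [ 0.657  -0.0594]
```

View pics/crop1.png

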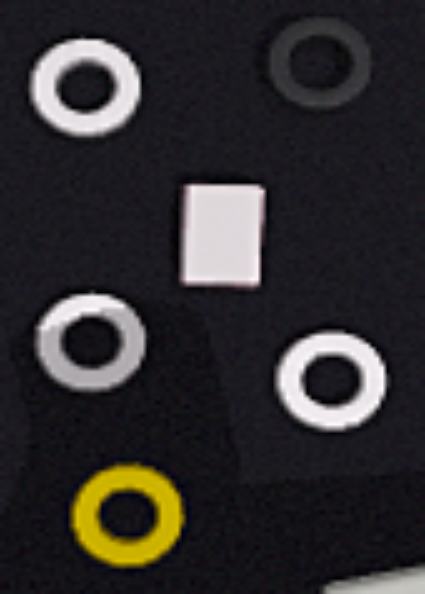

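The close crop confirms three aluminium rings. The middle one is half in shadow, and the black and yellow rings are clearly different. Next I'll open the shield and then re-measure.

```bash
cat >> h.py <<'E'
def stand(): return np.load("poses.npz")["s"]
def S(p):
    s=stand(); return R.from_euler("z",s[2]).apply(np.array(p,float))+[s[0],s[1],0]
def tip_shield(opening):
    ys=[-.05,.10] if opening else [.215,.06]
    rot=down(stand()[2]); grab(20)
    movep(S([0,ys[0],.30]),rot); move_l(S([0,ys[0],.175]),.2)
    f0=get_state()["contact_force"]
    move_l(S([0,ys[1],.175]),.1); print("push dF",(get_state()["contact_force"]-f0).round(1))
    move_l(S([0,.08,.175] if 0 else [0,ys[1]+(-.03 if opening else .03),.175]),.15)
    move_l(S([0,ys[1]+(-.03 if opening else .03),.33]),.25)
def snap(cam,name,box=None,k=1.5625):
    f=grab_frame(cam); im=f["img"][:,:,::-1]
    if box: im=im[box[1]:box[3],box[0]:box[2]]
    cv2.imwrite("pics/"+name,cv2.resize(im,None,fx=k,fy=k,interpolation=cv2.INTER_CUBIC)); return f
E
python3 - <<'E'
from h import *
st=get_state(); p=st["position"].copy(); p[2]=.32; move_l(p,.25)
tip_shield(True)
movep([.42,-.1,.35],down(1.5))
print(get_state()["clock"])
a=-.7
s=fit({"stand":[0,0,0],"mandrel_base":[0,0,.035],"shield_hinge":[0,.08,.1],"shield_edge":[0,.08+.13*np.sin(.7),.1+.13*np.cos(a)]},stand(),1)
snap("top","top1.png",(90,150,220,270),6); snap("side","side1.png",(100,200,300,384),3)
E
```

```text
push dF [ 0.3 -1.1  0.6]
12.275
[ 0.514   0.2578 -0.0948]
top stand [0.4 0.1]
top mandrel_base [ 1.2 -2.2]
top shield_hinge [-1.  -0.9]
top shield_edge [-0.8  1.1]
side stand [-0.5 -1.2]
side mandrel_base [2.6 2.2]
side shield_hinge [0.4 1.7]
side shield_edge [-0.3 -1.1]
```

View pics/top1.png

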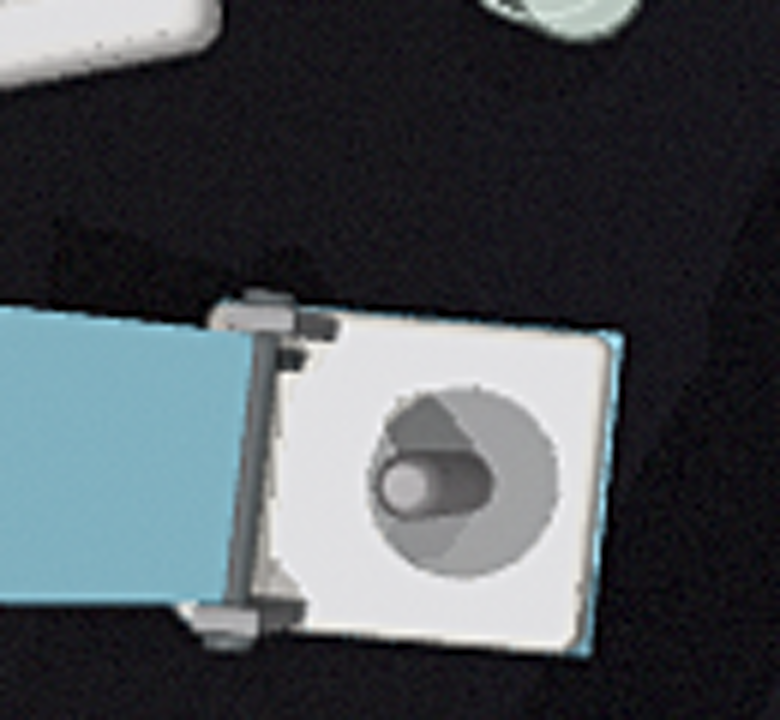

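View pics/side1.png

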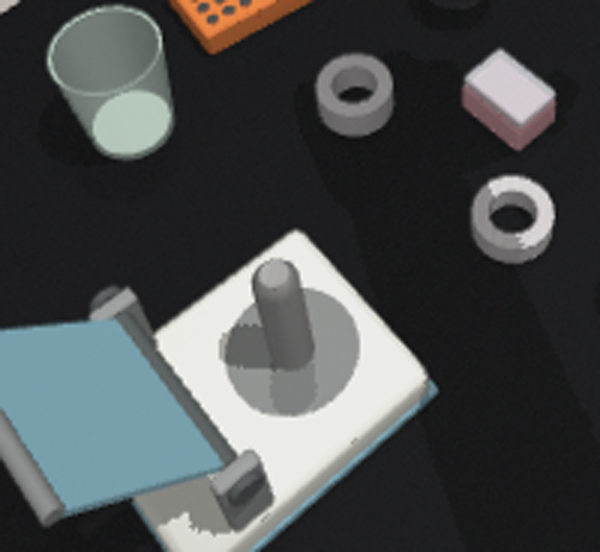

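The top view shows the shield open, with the mandrel top at about full-frame (157.1,230.5) and its grey foot disc at (166.5,230). The side view shows the mandrel top at (192,290) and the disc at (196,317). I'll refine the mandrel position from these and locate the sleeves by thresholding.

```bash
cat >> h.py <<'E'
def sleeves(zt=.025):
    f=grab_frame("top"); im=f["img"]; 
    m=((im.min(2)>85)&(im.max(2).astype(int)-im.min(2)<30)).astype(np.uint8)
    out=[]
    for d in tip_of("top","sleeve1"):
        u,v=np.array(d["centre"]).astype(int)
        lab=cv2.connectedComponents(m[v-20:v+21,u-20:u+21])[1]
        ys,xs=np.nonzero(lab)
        if len(xs)<100: continue
        c=cv2.minEnclosingCircle(np.c_[xs,ys].astype(np.float32))
        if not 9<c[1]<13.5: continue
        out.append((unproj(f,np.array(c[0])+[u-20,v-20],zt)[:2].round(4),round(c[1],1)))
    return out
E
python3 - <<'E'
from h import *
t=grab_frame("top");s=grab_frame("side")
print(unproj(t,(157.1,230.5),.145)[:2],unproj(t,(166.5,230),.035)[:2],unproj(s,(191.9,290.2),.145)[:2],unproj(s,(195.9,316.8),.035)[:2])
print(sleeves())
E
```

```text
[0.51393524 0.25764899] [0.51393377 0.25894405] [0.51231503 0.25658153] [0.51369551 0.26135913]
[(array([0.6452, 0.0768]), 10.9)]
```

```bash
cat >> h.py <<'E'
def pick(xy,yaw):
    let_go(); x,y=xy
    for k,(yw) in enumerate((yaw+np.pi/2,yaw)):
        if k==0: movep([x,y,.12],down(yw)); 
        else: move_l([x,y,.06],.2); movep([x,y,.06],down(yw))
        if move_l([x,y,.003],.12,until_force=12): print("touch",get_state()["position"][2])
        grab(30 if k==0 else 60)
        print("gap",round(get_state()["finger_gap"],3))
        if k==0: let_go()
    move_l([x,y,.22],.25); g=get_state(); print("lifted gap",round(g["finger_gap"],3),"F",g["contact_force"].round(1),"t",g["clock"])
    return g["finger_gap"]
def place(zrel=.095):
    rot=down(stand()[2]); movep(S([0,0,.22]),rot)
    if not .6<get_state()["finger_gap"]<.85: print("LOST",get_state()["finger_gap"]); return False
    move_l(S([0,0,.17]),.15)
    print("gap",round(get_state()["finger_gap"],3))
    hit=move_l(S([0,0,zrel]),.06,until_force=15); g=get_state(); print("hit",hit,g["position"].round(4),g["contact_force"].round(1))
    return not hit
E
python3 - <<'E'
from h import *
p=np.load("poses.npz")["p"]; np.savez("poses.npz",s=[.5137,.2581,-.10],p=p)
t=grab_frame("top")
B=unproj(t,(232.8,242.3),.025)[:2];C=unproj(t,(280.8,251.2),.025)[:2];print(B,C)
pick(B,stand()[2]); ok=place()
snap("side","hold1.png",(100,200,300,384),3)
if ok:
    let_go(); move_l(S([0,0,.24]),.25)
print(get_state()["clock"])
E
```

```text
[0.47921401 0.0726157 ] [ 0.45416958 -0.06396499]
gap 0.711
gap 0.697
lifted gap 0.698 F [-0.  -0.3 -0.8] t 20.75
gap 0.695
hit False [0.514  0.2582 0.0954] [-0.2 -0.6 -0.6]
24.575
```

View pics/hold1.png

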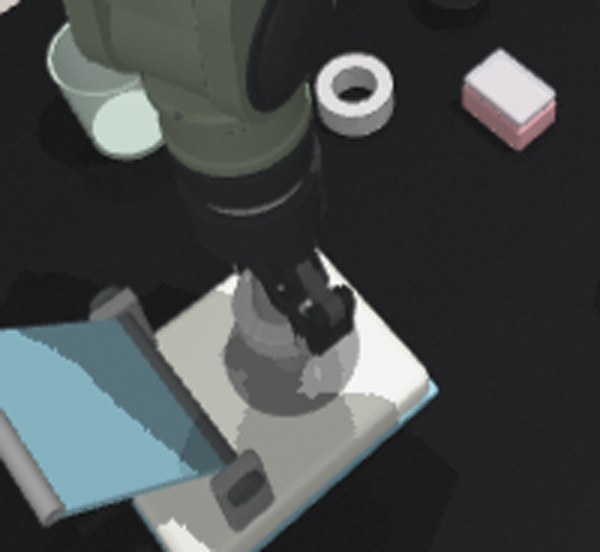

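The sleeve threaded the mandrel without touching and was released. Next I'll check it and locate the other two again.

```bash
python3 - <<'E'
from h import *
movep([.42,-.25,.35],down(1.5))
print(sleeves()); snap("side","chk2.png",(100,170,350,384),2.4)
E
```

```text
[(array([0.6449, 0.0772]), 11.2)]
```

View pics/chk2.png

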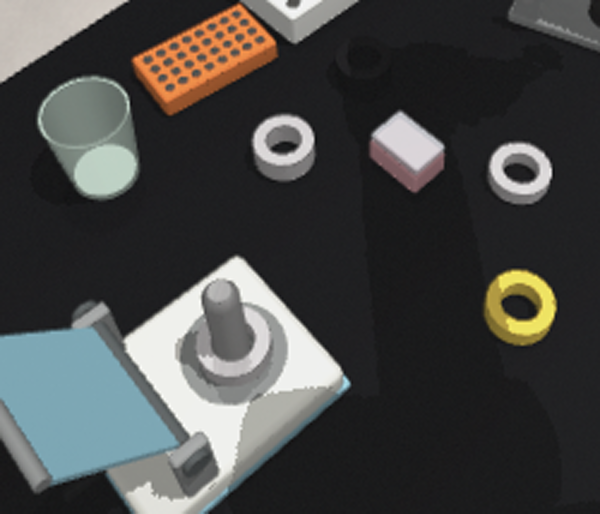

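The first sleeve is down on the deck and the others haven't moved. Next is sleeve A.

```bash
python3 - <<'E'
from h import *
pick([.645,.077],stand()[2]); ok=place()
if ok:
    let_go(); move_l(S([0,0,.24]),.25); print(sleeves(.02))
    snap("side","chk3.png",(100,170,350,384),2.4)
print(ok,get_state()["clock"])
E
```

```text
gap 0.721
gap 0.707
lifted gap 0.705 F [ 0.8 -0.  -1.9] t 34.65
gap 0.708
hit False [0.5141 0.2582 0.0955] [ 0.5 -0.8 -0.1]
[]
True 38.6833
```

View pics/chk3.png

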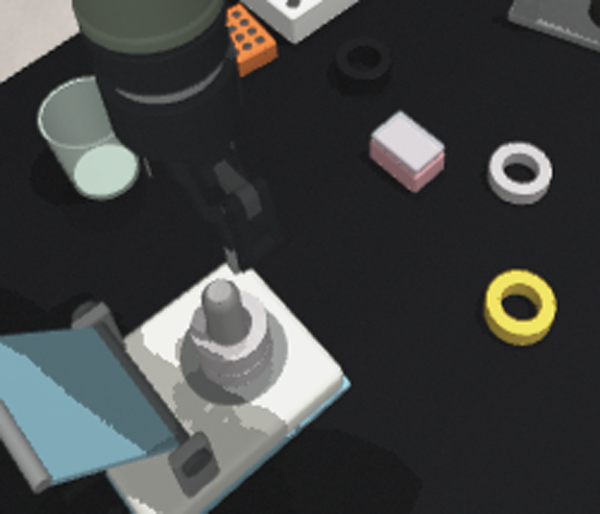

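Two are stacked, and the third is still at side pixel (317,242).

```bash
python3 - <<'E'
from h import *
g=pick([.455,-.0645],stand()[2]); ok=place(.102)
if ok:
    let_go(); move_l(S([0,0,.30]),.25); movep([.42,-.1,.35],down(1.5))
print(ok,get_state()["clock"])
snap("top","chk4t.png",(90,150,310,310),3.5)
snap("side","chk4.png",(100,170,350,384),2.4)
E
```

```text
gap 0.718
gap 0.69
lifted gap 0.691 F [-0.2  0.3 -1.2] t 46.5333
gap 0.687
hit False [0.5141 0.2582 0.1024] [ 0.4 -0.5 -0.2]
True 52.8917
```

View pics/chk4.png

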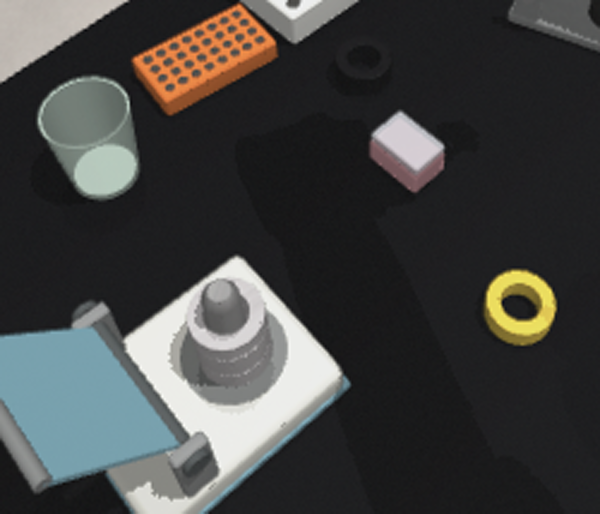

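All three aluminium sleeves are stacked level and none are left on the bench. Next I'll close the shield and check it.

```bash
python3 - <<'E'
from h import *
movep(S([0,.10,.36]),down(stand()[2]))
tip_shield(False)
movep([.42,-.1,.35],down(1.5)); sleep(.3)
f=grab_frame("side")
print([np.round(d["centre"]) for d in tip_of("side","shield_edge")[:1]], "closed expect",proj(f,S([0,.08-.13*np.sin(.7),.199])).round(), "open",proj(f,S([0,.164,.199])).round())
snap("side","chk5.png",(100,150,350,384),2.4)
p=np.load("poses.npz")["p"]; print(p,get_state()["clock"])
E
```

```text
push dF [-0.4 -0.7  0.6]
[array([192., 271.])] closed expect [189. 274.] open [ 97. 340.]
[ 0.5151182  -0.3039991   0.26748352] 62.6333
```

View pics/chk5.png

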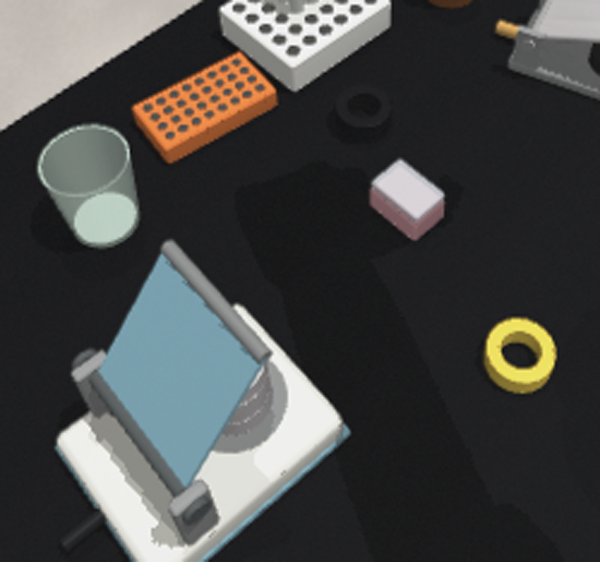

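The shield is closed at its stop, with the sleeves beneath it. Now the pedal strokes.

```bash
python3 - <<'E'
from h import *
p=np.load("poses.npz")["p"]
P=lambda l:R.from_euler("z",p[2]).apply(np.array(l,float))+[p[0],p[1],0]
pad=P([.08-.130,0,0]); t=grab_frame("top"); print(pad,unproj(t,(378.9,244.5),.102), [unproj(t,d["centre"],.102).round(3) for d in tip_of("top","pedal_pad")[:1]])
grab(20); x,y=pad[:2]; movep([x,y,.18],down(p[2]+np.pi/2)); move_l([x,y,.125],.2)
f0=get_state()["contact_force"]
for i in range(2):
    hit=move_l([x,y,.046],.05,until_force=20); sleep(.4)
    g=get_state(); print("down",hit,g["position"].round(4),(g["contact_force"]-f0).round(1))
    if i==0: snap("side","ped.png",(290,110,440,240),4)
    move_l([x,y,.125],.08); sleep(.7)
    print("up",(get_state()["contact_force"]-f0).round(1),get_state()["clock"])
move_l([x,y,.25],.2)
f=grab_frame("side"); print("edge",[np.round(d["centre"]) for d in tip_of("side","shield_edge")[:1]])
cv2.imwrite("pics/ped2.png",cv2.resize(f["img"][110:240,290:440,::-1],None,fx=4,fy=4))
E
python3 -c "
import cv2,numpy as np
cv2.imwrite('pics/pedb.png',cv2.resize(np.vstack([cv2.imread('pics/ped.png'),cv2.imread('pics/ped2.png')]),(345,598)))"
```

```text
[ 0.46689624 -0.31721437  0.        ] [ 0.47702181 -0.31986406  0.102     ] [array([ 0.472, -0.32 ,  0.102])]
down True [ 0.465  -0.3184  0.0606] [-2.4  1.  10.5]
up [-0.9 -0.6 -1.4] 68.8083
down True [ 0.4652 -0.3183  0.0606] [-1.9  1.6 10.4]
up [-0.6 -0.9 -0.2] 72.0667
edge [array([191., 273.])]
```

View pics/pedb.png

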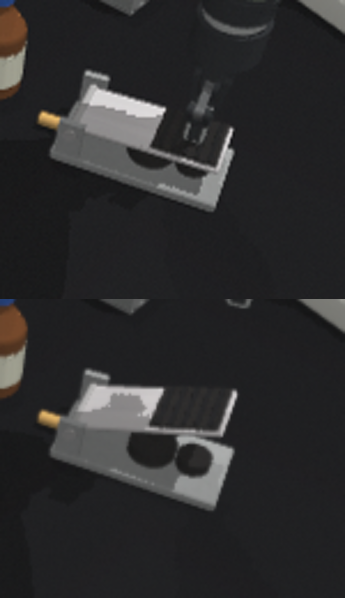

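At the stop the tip was at z = 60.6 mm (spec 60 mm) and the force hit 20 N on both strokes. Afterwards the pedal is up and the shield still closed. Now I'll reopen the shield.

```bash
python3 - <<'E'
from h import *
p=get_state()["position"].copy(); p[2]=.35; move_l(p,.2)
tip_shield(True)
movep([.42,-.1,.35],down(1.5)); sleep(.3)
snap("side","fin.png",None,1.5625)
print([np.round(d["centre"]) for d in tip_of("side","shield_edge")[:1]],get_state()["clock"])
E
```

```text
push dF [-0.3  0.5  0.4]
[array([100., 342.])] 81.7667
```

View pics/fin.png

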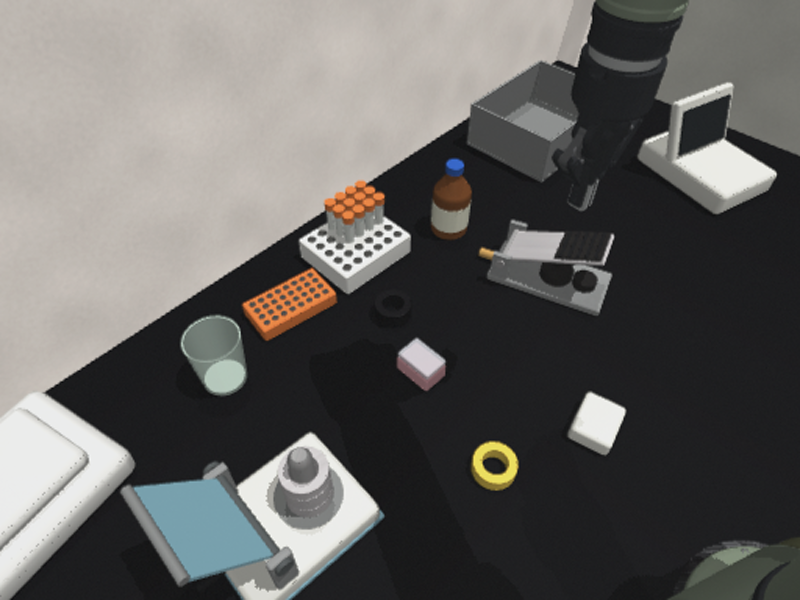

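The final view shows the shield open (edge at (100,342), 512-px frame; expected (97,340)) and the three sleeves level on the mandrel. The pedal is up, the bystanders are unmoved and the arm is clear.

```bash
python3 -c "
from cell import *
sign_off()"
```

```text
the job is handed in; nothing more can be done
```

The job is done and handed in at about 82 s on the robot clock; no verdict was reported. I opened the shield, put the three aluminium sleeves on the mandrel and closed the shield. I then gave the pedal two full strokes and opened the shield again. Only three sleeves were on the bench, and I left the black and yellow look-alikes alone.

- **Shield and sleeves:** the last picture shows the shield at its open stop, with its edge within about 4 px of where I expected it. The sleeves are stacked level on the mandrel.
- **Pedal:** on both strokes the fingertip stopped at 60.6 mm (60 mm expected at the stop) when the force reached 20 N, and it settled to about 10 N. The pedal is fully up in the last picture. I had no direct reading of its angle, so "down at the stop" rests on that height and force.
- **Other things on the bench:** they look unmoved in the last picture, and the arm is clear of everything.
- **Checks that disagreed:** the networks' stand keypoints were off by up to about 3 px, so I refined the mandrel position by hand from the pictures. My top-view sleeve finder also missed sleeves in the arm's shadow, so I used positions from earlier pictures and the side camera. All three placements went on without touching.

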